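# Open the isolated filter pot

### The arm

A 6-joint arm with a two-finger parallel gripper is mounted at the origin on the work surface. World frame = base frame: x ahead of the robot, y to its left, z up, the work surface at z = 0. Lengths are in mm, angles in degrees, forces in N, time in s.
With the tool pointing down it reaches from about 375 to 925 mm from the base axis. Payload 5.7 kg.
Tool frame: the origin (TCP) lies midway between the tips of the shut fingers; the grasp point (between the pads) lies 19 mm behind it; x points along the fingers, y is the direction in which the jaws open and shut, and the axes are right-handed (so a half turn about x gives the same grasp; the last joint's range is limited). The gripper opens to 88 mm and grips with 3 to 60 N. Pads are 20 mm wide; open, the fingers measure 115 mm over their backs; the gripper's body (75 mm by 178 mm) begins 61 mm behind the grasp point.
Start: joints at [64.509, 20.558, 86.54, -0, 72.909, -6.595], TCP at [194.304, 567.634, 222.623] pointing down, gripper open.
Joint ranges: [-170.27, 170.27], [-57.76, 135], [12.27, 136.19], [-55.21, 235.2], [11.17, 155.16], [-170.74, 170.74]. Speed limits (degrees/s): [136.94, 136.94, 180, 180, 180, 180].

### API

Orientations are given as a 3x3 rotation matrix whose columns are the frame's x, y, z axes.
In Python, from rig import r gives the robot as it stands. The module is installed in compiled form; this text tells all that it offers. Calls block until the motion is done:
- r.reach(position, orientation): joint-space move of the TCP to a pose.
- r.line_to(position, rotation=None, vel=150, max_force=None): straight line of the TCP; rotation=None keeps the orientation; vel is the mean speed in mm/s. With max_force (N) it stops when the force on the tool has changed by that much, and returns True; else False.
- r.goto_joints(angles): joint-space move.
- r.set_gripper(opening): opening from 0.0 (shut) to 1.0 (fully open); the grip force is fixed at half the most; returns when the fingers have stopped.
- r.hold(seconds).
- r.ik(position, orientation): joint angles nearest the present ones, or None.
- r.get_image(name): name is "side" or "top" or "wrist"; returns a dict with "pixels" (420x560x3 uint8, red, green, blue), "vertical_fov" (degrees; the focal length in pixels is half the picture's height over the tangent of half this angle, whatever the lens; pixels are square), "cx", "cy" (the principal point, pixels), "T" (4x4, takes a point from camera to world coordinates). Camera axes: x right, y down, z forward; pixel columns grow to the right and rows downward; lengths in mm; the calibration is good to about 2 mm. A picture is of the moment at which its call begins. There is no depth.
A pose or a line that the arm cannot do raises r.MotionError and nothing moves.
- r.hand_in(): hands the job in, once; it reports no verdict.
Readings, each from a call of its own:
- r.get_t(): time.
- r.get_joint_pos(): joint angles.
- r.get_qvel(): joint speeds.
- r.get_joint_torque(): joint torques, N m.
- r.get_position(): TCP position.
- r.get_orientation(): TCP orientation.
- r.get_ft_force(): force on the tool from outside, world axes, zero at the start.
- r.get_wrist_torque(): the same for the moment, N m.
- r.get_opening(): opening from 0.0 (shut) to 1.0 (fully open).
Only numpy, scipy, OpenCV 4.12 (cv2) and the standard library are available. Lean on these libraries where they do the work, as an engineer would, in place of code of your own. Each camera call takes 0.05 s, during which the arm holds its last target. There are 200 camera calls.

### The job

Of the three filter pots in the rack, only the one whose valve lever stands across its pipe is shut off and safe to open. Unscrew that pot's tight cap with the pot staying down in its pocket, turn no further than it takes to come free, lift it straight up and finish while holding it in the gripper, level, about 2 cm clear above the pot's mouth. Leave the other pots shut, the valve levers as they are and the things lying around in place.

Things in the scene. Friction and masses are not known exactly. Their poses are not given: they have to be found in the camera images.
- rack: fixed stainless rack, 430 mm along its y, 130 mm along x; origin under its centre, on the table. Three square pockets along y, 140 mm apart, 83 mm wide, floor at 8 mm, walls to 36 mm: they stop the pots turning but do not hold them down. From each pocket a pipe stub runs along +x through a valve to a header pipe 152 mm from the row (top 43 mm high).
- pot_a: one of three identical blue square filter pots, 80 x 80 mm, 86 mm high, with a round 48 mm neck above, mouth rim 118 mm over the underside; origin at the centre of its underside, z up. It stands loose (about 0.6 kg, 1.5 mm play) in a pocket of the rack, in any of the quarter-turn positions.
- pot_b: one of three identical blue square filter pots, 80 x 80 mm, 86 mm high, with a round 48 mm neck above, mouth rim 118 mm over the underside; origin at the centre of its underside, z up. It stands loose (about 0.6 kg, 1.5 mm play) in a pocket of the rack, in any of the quarter-turn positions.
- pot_c: one of three identical blue square filter pots, 80 x 80 mm, 86 mm high, with a round 48 mm neck above, mouth rim 118 mm over the underside; origin at the centre of its underside, z up. It stands loose (about 0.6 kg, 1.5 mm play) in a pocket of the rack, in any of the quarter-turn positions.
- cap_a: grey screw cap of pot_a, 80 g: ribbed skirt 69 mm across, 20 mm high; top plate from 20 to 25 mm; on it an upright grip bar 58 mm long, 15 mm wide, 30 mm high (25 to 55 mm over the origin). Origin on the axis at the skirt's lower edge, z up, x along the bar. Tight: origin 98 mm over the pot's underside, x along the pot's x.
- cap_b: grey screw cap of pot_b, 80 g: ribbed skirt 69 mm across, 20 mm high; top plate from 20 to 25 mm; on it an upright grip bar 58 mm long, 15 mm wide, 30 mm high (25 to 55 mm over the origin). Origin on the axis at the skirt's lower edge, z up, x along the bar. Tight: origin 98 mm over the pot's underside, x along the pot's x.
- cap_c: grey screw cap of pot_c, 80 g: ribbed skirt 69 mm across, 20 mm high; top plate from 20 to 25 mm; on it an upright grip bar 58 mm long, 15 mm wide, 30 mm high (25 to 55 mm over the origin). Origin on the axis at the skirt's lower edge, z up, x along the bar. Tight: origin 98 mm over the pot's underside, x along the pot's x.
- bar_end_a (a point): end of cap_a's grip bar on the cap's +x side, 29 mm off the axis, 40 mm over its origin. The cap's coarse thread is tight (about 0.3 N m), unscrews anticlockwise from above, rising 3 mm; it lifts straight off between about 55 and 90 degrees of turn, then meets a stop. The skirt clears the pot's rim after a 20 mm rise. A white sprung core in the mouth pushes the cap up with 15 N over 7 mm.
- bar_end_b (a point): end of cap_b's grip bar on the cap's +x side, 29 mm off the axis, 40 mm over its origin. The cap's coarse thread is tight (about 0.3 N m), unscrews anticlockwise from above, rising 3 mm; it lifts straight off between about 55 and 90 degrees of turn, then meets a stop. The skirt clears the pot's rim after a 20 mm rise. A white sprung core in the mouth pushes the cap up with 15 N over 7 mm.
- bar_end_c (a point): end of cap_c's grip bar on the cap's +x side, 29 mm off the axis, 40 mm over its origin. The cap's coarse thread is tight (about 0.3 N m), unscrews anticlockwise from above, rising 3 mm; it lifts straight off between about 55 and 90 degrees of turn, then meets a stop. The skirt clears the pot's rim after a 20 mm rise. A white sprung core in the mouth pushes the cap up with 15 N over 7 mm.
- valve_1: a brass quarter-turn valve block, 40 x 30 mm, top at 48 mm, fixed on the stub of one pot, 92 mm from that pot's centre along the rack's +x; origin on the table under its middle, x axis along the stub. The pot it serves is the one nearest to it.
- valve_2: a brass quarter-turn valve block, 40 x 30 mm, top at 48 mm, fixed on the stub of one pot, 92 mm from that pot's centre along the rack's +x; origin on the table under its middle, x axis along the stub. The pot it serves is the one nearest to it.
- valve_3: a brass quarter-turn valve block, 40 x 30 mm, top at 48 mm, fixed on the stub of one pot, 92 mm from that pot's centre along the rack's +x; origin on the table under its middle, x axis along the stub. The pot it serves is the one nearest to it.
- lever_1 (a joint): angle of the flat black lever on top of valve_1 (68 mm from pivot to end, 60 to 66 mm high), in rad: near 0 it points along the stub, away from the pot (valve open, pot under pressure); near 1.57 it stands across the stub (valve shut, pot isolated).
- lever_2 (a joint): angle of the flat black lever on top of valve_2 (68 mm from pivot to end, 60 to 66 mm high), in rad: near 0 it points along the stub, away from the pot (valve open, pot under pressure); near 1.57 it stands across the stub (valve shut, pot isolated).
- lever_3 (a joint): angle of the flat black lever on top of valve_3 (68 mm from pivot to end, 60 to 66 mm high), in rad: near 0 it points along the stub, away from the pot (valve open, pot under pressure); near 1.57 it stands across the stub (valve shut, pot isolated).
- tape: bystander: a roll of thread tape lying flat, white, 56 mm across, 19 mm high, with a 28 mm hole; origin at the centre of its underside.
- gauge: bystander: a round steel pressure gauge lying on its back, 60 mm across, 22 mm high, with a brass stem reaching 50 mm from its centre; origin at the centre of its underside.
- tee: bystander: a grey plastic pipe tee lying flat, 70 mm long, 28 mm high; origin under the middle of its straight part.
- bottle: bystander: a white plastic bottle, 60 mm across, 130 mm high, standing; origin at the centre of its underside.
- beaker: bystander: a steel beaker, 72 mm across the rim, 85 mm high, standing; origin at the centre of its underside.
- spanner: bystander: a steel spanner 180 mm long, lying flat behind the header pipe; origin under its middle.
- driver: bystander: a screwdriver lying flat; origin under its middle.
Not all that is in view belongs to the job. Leave any purple or turquoise look-alike of the cap_b alone. What is shaped like the cap_c but red is not meant.

How it is judged:
By the outcome, as a careful person would: the job done as asked, in the order asked, and still so for the second after the job is handed in, while the arm keeps its last pose, push and grip.
It also fails if it takes over 42 s, if anything falls off the work surface, if the arm or the gripper's body presses on something with over 40 N, if the wrist force passes 120 N, or if a joint passes its speed limit or range.

## Working session

There is one attempt and no reset: what is moved stays moved. The work goes in short steps, each a Python script; the robot and the scene stay as the last script left them, time stands still between calls to the robot, and variables do not carry over. Pictures are saved under pics/ and viewed, about 8 in all and at most 12, crops included, and the job is handed in when it is done.

```bash
mkdir -p pics; cat > h.py <<'E'
import numpy as np, cv2
from rig import r
def cam(n):
    d=r.get_image(n); p=d["pixels"]; f=p.shape[0]/2/np.tan(np.radians(d["vertical_fov"])/2)
    return d,f
def ray(d,f,u,v,z):
    T=np.array(d["T"]); c=T[:3,:3]@np.array([(u-d["cx"])/f,(v-d["cy"])/f,1]); o=T[:3,3]
    return o+c*(z-o[2])/c[2]
def proj(d,f,P):
    T=np.array(d["T"]); q=T[:3,:3].T@(np.array(P)-T[:3,3]); return q[:2]/q[2]*f+[d["cx"],d["cy"]]
E
python3 - <<'E'
from h import *
import pickle
for n in("top","side"):
    d,f=cam(n); pickle.dump((d,f),open(n+".pkl","wb"))
    cv2.imwrite(f"pics/{n}.png",d["pixels"][:,:,::-1]); print(n,f,d["cx"],d["cy"],np.round(d["T"],3).tolist())
print(r.get_t(),np.round(r.get_orientation(),2).tolist())
E
```

```text
top 436.37253508884817 277.34034067335136 211.73353991080475 [[-0.017, -0.988, 0.156, 375.559], [-1.0, 0.018, 0.009, 21.39], [-0.011, -0.156, -0.988, 1181.81], [0.0, 0.0, 0.0, 1.0]]
side 503.72787815706926 281.7988140719716 208.11469310784372 [[0.816, -0.331, 0.474, -149.651], [-0.578, -0.453, 0.679, -958.217], [-0.01, -0.828, -0.56, 893.704], [0.0, 0.0, 0.0, 1.0]]
0.1 [[-0.0, 0.32, 0.95], [-0.0, 0.95, -0.32], [-1.0, -0.0, -0.0]]
```

View pics/top.png

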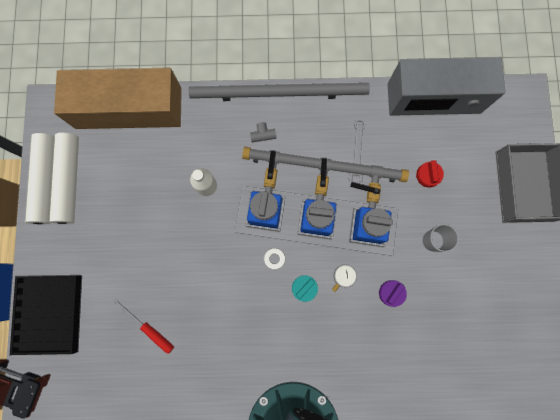

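View pics/side.png

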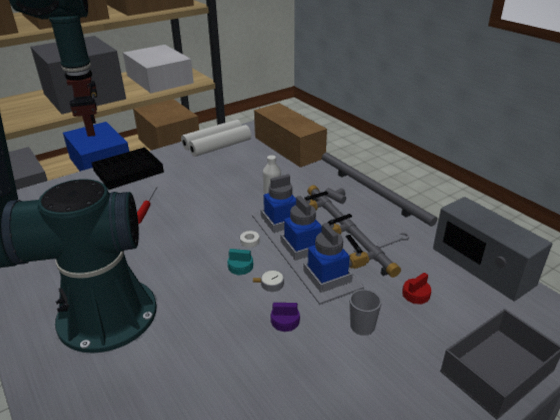

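The lever at top (366,187) appears to stand across its stub; those at (272,163) and (323,170) run along theirs. So the pot at (372,225) looks like the right one. I'll confirm with a crop and measure the bar on its cap.

```bash
python3 - <<'E'
from h import *
import pickle
d,f=pickle.load(open("top.pkl","rb")); p=d["pixels"]
c=p[130:260,230:420]; cv2.imwrite("pics/crop.png",cv2.resize(c[:,:,::-1],None,fx=4,fy=4,interpolation=cv2.INTER_CUBIC))
hsv=cv2.cvtColor(p,cv2.COLOR_RGB2HSV)
m=cv2.inRange(hsv,(105,120,60),(130,255,255)); m[:,:230]=0;m[:,420:]=0;m[:180]=0;m[260:]=0
m=cv2.morphologyEx(m,cv2.MORPH_CLOSE,np.ones((5,5)))
cs,_=cv2.findContours(m,cv2.RETR_EXTERNAL,cv2.CHAIN_APPROX_NONE)
for k in cs:
    if cv2.contourArea(k)>300:
        (u,v),s,a=cv2.minAreaRect(k); print(u,v,s,a,ray(d,f,u,v,94))
E
```

```text
371.6999816894531 225.09999084472656 (35.35533905029297, 33.65828323364258) 8.130102157592773 [ 508.78674094 -204.77681562   94.        ]
318.072265625 217.28033447265625 (32.16009521484375, 33.37655258178711) 8.746161460876465 [531.02657917 -71.19606338  94.        ]
263.9914855957031 209.2237091064453 (31.596515655517578, 33.37660217285156) 8.530765533447266 [554.08356102  64.65957342  94.        ]
```

View pics/crop.png

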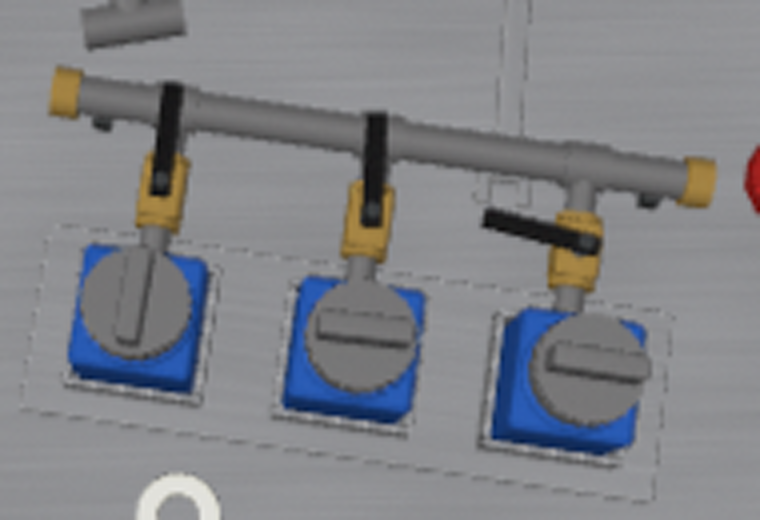

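The crop confirms it. The right-hand lever (crop 540,230) lies across its stub, and the left and middle levers lie along theirs. The target is the right pot, with its cap at full-image pixel (377,222). The red, purple and turquoise caps are look-alikes. Next I'll move above the target and look with the wrist camera.

```bash
cat >> h.py <<'E'
def R(deg): # jaws' y axis at angle deg in world, tool x down
    a=np.radians(deg); x=np.array([0,0,-1.]); y=np.array([np.cos(a),np.sin(a),0]); return np.c_[x,y,np.cross(x,y)]
E
python3 - <<'E'
from h import *
import pickle
d,f=pickle.load(open("top.pkl","rb"))
c=ray(d,f,376.8,221.8,131); e1=ray(d,f,230+550/4,130+357/4,161); e2=ray(d,f,230+648/4,130+368/4,161)
print(c,(e1+e2)/2,e1-e2)
b=np.degrees(np.arctan2(*(e1-e2)[1::-1])); print("bar",b)
P=np.r_[c[:2],260.]
for s in(-90,90):
    for t in (0,70,90):
        a=b+s+t; q=r.ik(np.r_[c[:2],140],R(a)); print(s,t,None if q is None else np.round(q,1))
best=None
for s in(-90,90):
    q=r.ik(np.r_[c[:2],140],R(b+s)); q2=r.ik(np.r_[c[:2],140],R(b+s+75))
    if q is None or q2 is None: continue
    w=max(abs(q[5]),abs(q2[5]));
    if best is None or w<best[0]: best=(w,s)
print(best); s=best[1]
r.reach(P,R(b+s)); d,f=cam("wrist"); pickle.dump((d,f),open("w1.pkl","wb"))
cv2.imwrite("pics/w1.png",d["pixels"][:,:,::-1]); print(f,np.round(d["T"],2).tolist(),proj(d,f,np.r_[c[:2],131]),r.get_t(),r.get_position(),r.get_joint_pos(),r.get_ft_force())
E
```

```text
[ 512.08077615 -209.81189197  131.        ] [ 510.84846311 -210.25911886  161.        ] [ 7.57506196 57.17189956  0.        ]
bar 82.45248571524718
-90 0 [-29.4  21.9  97.8  -0.   60.3 -21.9]
-90 70 [-29.4  21.9  97.8  -0.   60.3 -91.9]
-90 90 [ -29.4   21.9   97.8   -0.    60.3 -111.9]
90 0 [-29.4  21.9  97.8  -0.   60.3 158.1]
90 70 [-29.4  21.9  97.8  -0.   60.3  88.1]
90 90 [-29.4  21.9  97.8  -0.   60.3  68.1]
(np.float64(96.88469043508229), -90)
310.91245979284935 [[0.99, -0.12, -0.04, 521.7], [-0.13, -0.95, -0.27, -135.49], [0.0, 0.27, -0.96, 421.58], [0.0, 0.0, 0.0, 1.0]] [281.85894735 204.21267269] 3.1 [ 512.31526994 -209.13825352  259.9553448 ] [-2.93660820e+01  1.48538848e+01  8.94544412e+01  1.05968121e-02
  7.56969681e+01 -2.18851538e+01] [ 0.02687867 -0.06070059 -0.09076235]
```

View pics/w1.png

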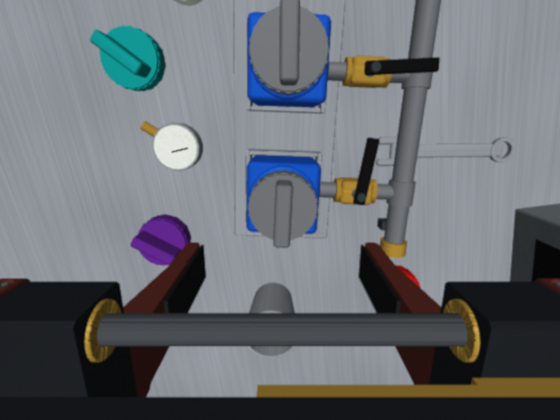

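The target cap is at wrist pixel (283,206), with its bar running vertically from about (283,182) to (282,246), so the jaws are nearly aligned. Now I'll refine the axis and bar angle.

```bash
python3 - <<'E'
from h import *
import pickle
d,f=pickle.load(open("w1.pkl","rb")); g=cv2.cvtColor(d["pixels"],cv2.COLOR_RGB2GRAY)
u0,v0=235,150; c=g[v0:260,u0:335]; C=cv2.resize(c,None,fx=6,fy=6,interpolation=cv2.INTER_CUBIC)
print(ray(d,f,283,206,131))
ls=cv2.createLineSegmentDetector().detect(C)[0][:,0]
o=cv2.cvtColor(C,cv2.COLOR_GRAY2BGR)
for x1,y1,x2,y2 in ls:
    if np.hypot(x2-x1,y2-y1)>100 and abs(x1-x2)<60:
        cv2.line(o,(int(x1),int(y1)),(int(x2),int(y2)),(0,0,255),1)
        A=ray(d,f,u0+x1/6,v0+y1/6,161);B=ray(d,f,u0+x2/6,v0+y2/6,161)
        print(np.round([x1,y1,x2,y2]),A.round(1)[:2],B.round(1)[:2],np.degrees(np.arctan2(A[1]-B[1],A[0]-B[0]))%180)
cv2.imwrite("pics/w1c.png",o)
E
```

```text
[ 512.94275841 -211.72341622  131.        ]
[ 66. 371.  67. 266.] [ 481.2 -204.8] [ 483.9 -189.4] 79.90393901034565
[ 65. 268.  64.  97.] [ 483.5 -189.8] [ 487.4 -165.6] 80.92917216793302
```

View pics/w1c.png

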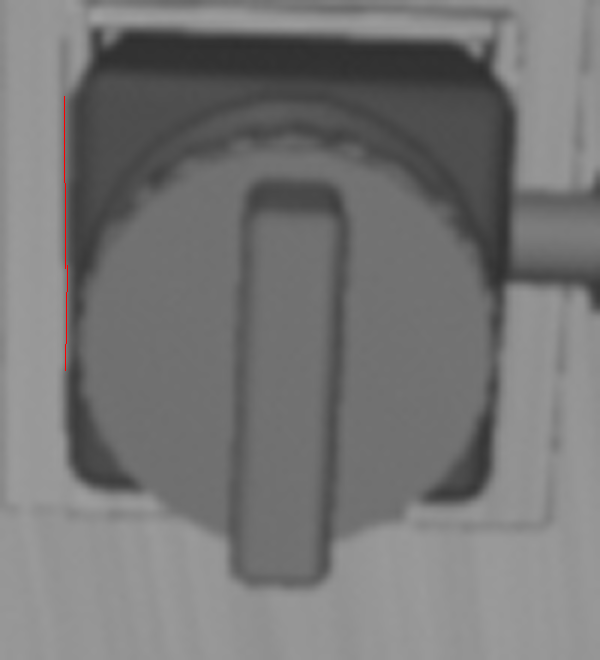

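```bash
python3 - <<'E'
from h import *
import pickle
d,f=pickle.load(open("w1.pkl","rb"))
q=lambda x,y,z:ray(d,f,235+x/6-.4,150+y/6-.4,z)
A=q(296,210,161);B=q(281,582,161);print(A,B,(A+B)/2,np.linalg.norm(A-B),np.degrees(np.arctan2(A[1]-B[1],A[0]-B[0])))
for x in((80,340),(493,340),(286,137),(286,343)):print(q(*x,131))
for x in((247,209,237,570),(343,209,329,570)):
    a=q(*x[:2],161);b=q(*x[2:],161);print(np.degrees(np.arctan2(*(a-b)[1::-1])))
E
```

```text
[ 517.0566487  -185.29915219  161.        ] [ 507.58298961 -241.13682302  161.        ] [ 512.31981916 -213.21798761  161.        ] 56.63563984799412 80.37064990587115
[ 479.29761872 -207.5848362   131.        ]
[ 545.27478501 -216.22768416  131.        ]
[ 516.45339448 -179.35228223  131.        ]
[ 512.14078284 -212.39165829  131.        ]
80.67141349726349
80.85162232290442
```

```bash
python3 - <<'E'
from h import *
P=[512.3,-212.8]
r.line_to([*P,200],R(-9.4),vel=100)
print(r.line_to([*P,137],vel=60,max_force=10), r.get_position())
r.hold(.2); print(r.get_ft_force())
r.set_gripper(0); r.hold(.3)
print(r.get_opening()*88,r.get_ft_force(),r.get_wrist_torque(),r.get_t(),r.get_joint_pos())
E
```

```text
False [ 512.61470407 -212.98855037  137.38988132]
[ 0.02782144  0.42062603 -1.2480726 ]
14.988711253533086 [0.43871248 0.7524964  0.85738328] [0.00842366 0.0708739  0.12757577] 6.6583 [-2.96877264e+01  2.22080226e+01  9.77779473e+01  2.93117269e-03
  6.00093761e+01 -2.02942587e+01]
```

```bash
cat > turn.py <<'E'
from h import *
import sys
P=[512.3,-212.8]
def turn(a0,a1,st,z):
    a=a0
    while a<a1-1e-6:
        a+=st; z+=st*3/75
        r.goto_joints(r.ik([*P,z],R(-9.4+a))); r.hold(.1)
        F=r.get_ft_force(); y=r.get_orientation()[:,1]
        if F[2]>4 and a<50: z+=.3
        if F[2]<-3: z-=.3
        print(a,round(np.degrees(np.arctan2(y[1],y[0]))+9.4,1),round(z,2),r.get_position().round(2),np.round(F,1),np.round(r.get_wrist_torque(),2),round(r.get_t(),2))
        if F[2]>10: break
    return a,z
E
python3 - <<'E'
from turn import *
turn(0,10,5,137)
E
```

```text
5 4.9 137.2 [ 512.31 -212.82  137.26] [ 0.4 -0.3  1.8] [-0.01  0.07  0.12] 7.01
10 9.9 137.4 [ 512.32 -212.86  137.51] [-0.6 -0.4  2. ] [-0.01  0.17  0.19] 7.36
```

```bash
python3 - <<'E'
from turn import *
a,z=turn(10,50,5,137.4)
print(r.get_opening()*88)
turn(a,60,2,z)
E
```

```text
15 14.8 137.6 [ 512.34 -212.87  137.73] [-1.3  0.6  3.1] [-0.05  0.19  0.2 ] 7.71
20 19.8 138.1 [ 512.43 -212.88  137.89] [-1.3  0.9  4. ] [-0.03  0.1   0.19] 8.06
25 24.8 138.3 [ 512.36 -212.83  138.28] [0.2 0.4 2.4] [-0.04  0.05  0.17] 8.41
30 29.8 138.5 [ 512.4  -212.86  138.6 ] [-0.5  0.4  3.7] [-0.03  0.07  0.19] 8.76
35 34.8 139.0 [ 512.41 -212.83  138.83] [-0.7  0.   5. ] [-0.02  0.06  0.17] 9.11
40 39.8 139.2 [ 512.37 -212.79  139.16] [0.4 0.5 2.7] [ 0.04 -0.04  0.14] 9.46
45 44.8 139.4 [ 512.36 -212.8   139.44] [-0.2  0.9  3.8] [-0.01 -0.06  0.17] 9.81
50 49.9 139.6 [ 512.47 -212.94  140.13] [-0.6 -0.2  7.7] [0.1  0.23 0.08] 10.16
14.9123988969285
52 51.9 139.68 [ 512.52 -212.98  140.28] [-0.1  1.1  8.4] [0.09 0.19 0.08] 10.51
54 53.9 139.76 [ 512.61 -213.04  140.41] [-0.6  0.9  8.3] [0.09 0.15 0.07] 10.86
56 55.9 139.84 [ 512.64 -213.07  140.48] [-0.1  0.5  8.1] [0.02 0.15 0.08] 11.21
58 57.9 139.92 [ 512.68 -213.08  140.56] [-0.2  1.2  7.5] [0.05 0.12 0.02] 11.56
60 59.9 140.0 [ 512.71 -213.11  140.66] [-0.1  1.   7.7] [0.08 0.12 0.06] 11.91
```

Torque dropped and the spring force reached the tool from about 50°, so the cap should be free. I'll do a gentle stepwise test lift.

```bash
python3 - <<'E'
from turn import *
z=140.5
for i in range(8):
    z+=1; r.line_to([*P,z],R(50.6),vel=15); r.hold(.1); F=r.get_ft_force(); print(z,r.get_position().round(2),np.round(F,1),np.round(r.get_wrist_torque(),2))
    if F[2]<-3: print("stuck?"); break
print(r.get_t(),r.get_opening()*88)
d,f=cam("wrist"); a=d["pixels"][:,:,::-1]; d,f=cam("side"); b=cv2.resize(d["pixels"][200:320,260:420,::-1],(560,420),interpolation=cv2.INTER_CUBIC)
cv2.imwrite("pics/l1.png",cv2.resize(np.hstack([a,b]),(800,300)))
E
```

```text
141.5 [ 512.69 -213.1   141.95] [0.6 0.3 6.6] [-0.02  0.01  0.04]
142.5 [ 512.7  -213.1   142.83] [1.1 0.6 4.2] [0.01 0.03 0.07]
143.5 [ 511.81 -212.59  143.08] [-0.5 -0.   0. ] [-0.08  0.08  0.02]
144.5 [ 512.16 -212.71  144.34] [ 0.8 -0.5 -1.7] [-0.01  0.07  0.04]
145.5 [ 512.3  -212.8   145.52] [0.3 0.2 0.3] [-0.01  0.   -0.03]
146.5 [ 512.3  -212.82  146.52] [ 0.6  0.4 -0.3] [-0.03  0.02 -0.02]
147.5 [ 512.33 -212.85  147.54] [ 0.5  0.4 -0.9] [ 0.04 -0.03  0.05]
148.5 [ 512.3  -212.82  148.51] [-0.   0.1 -0.7] [-0.   -0.02  0.05]
14.7083 14.398968935578461
```

View pics/l1.png

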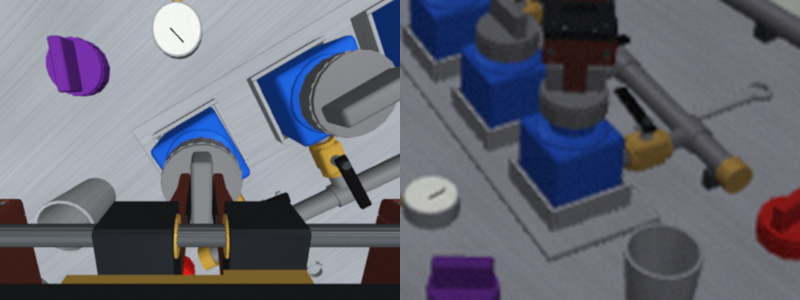

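The cap is free: Fz ≈ -0.8 N, which is just the cap's weight. The pot is still down in its pocket. Now I'll lift until the skirt is 20 mm above the rim, a rise of 40 mm.

```bash
python3 - <<'E'
from turn import *
r.line_to([*P,177.5],R(50.6),vel=25); r.hold(.4)
print(r.get_position(),r.get_ft_force(),r.get_opening()*88,r.get_t(),r.get_orientation().round(3).tolist())
d,f=cam("side"); u0,v0=290,190
b=cv2.resize(d["pixels"][v0:v0+110,u0:u0+100],None,fx=5,fy=5,interpolation=cv2.INTER_CUBIC)[:,:,::-1]
a=np.array(b)
for z in (8,94,126,146,171): 
    p=(proj(d,f,[*P,z])-[u0,v0]+.5)*5; print(z,p.round()); cv2.circle(a,tuple(int(v) for v in p),3,(0,0,255),-1)
cv2.imwrite("pics/s2.png",a)
E
```

```text
[ 512.29438097 -212.7955547   177.44209272] [-0.51409528 -0.14476859 -0.47850945] 15.108481415218932 16.5167 [[-0.0, 0.635, 0.773], [0.0, 0.773, -0.635], [-1.0, -0.0, -0.0]]
8 [188. 432.]
94 [195. 304.]
126 [198. 254.]
146 [200. 221.]
171 [202. 180.]
```

View pics/s2.png

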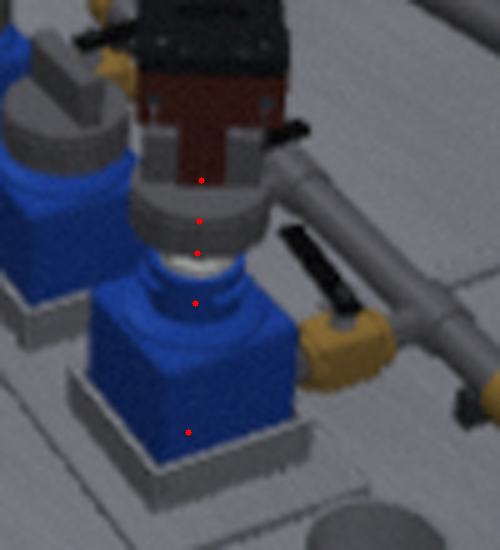

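```bash
python3 - <<'E'
from turn import *
d,f=cam("side"); t=np.linspace(0,2*np.pi,200)
for z,rr in((146,34.5),(166,34.5),(171,34),(126,24)):
    E=np.array([proj(d,f,[P[0]+rr*np.cos(k),P[1]+rr*np.sin(k),z]) for k in t]); E=(E-[290,190]+.5)*5; print(z,E.min(0).round(),E.max(0).round())
E
```

```text
146 [129. 180.] [270. 265.]
166 [130. 148.] [273. 231.]
171 [132. 140.] [272. 222.]
126 [149. 224.] [246. 284.]
```

```bash
python3 -c "
from rig import r
r.hand_in(); print(r.get_t(),r.get_opening())"
```

```text
the job is handed in; nothing more can be done
the job is handed in; nothing more can be done
```

I opened the right-hand pot, the only one whose lever stood across its pipe, and handed the job in with its cap held above the mouth. That was at about 17 s of the 42 s allowed.

- **Unscrewing:** I gripped the cap's bar and turned it 60° anticlockwise, rising with the thread. The torque fell and the spring force came onto the gripper at about 50°. I went on to 60°, past the stated 55°, before testing the lift.
- **Lifting:** The cap came straight up. After about 11 mm the tool carried only the cap's weight, about 0.7 N.
- **Final position:** By the tool reading, the cap rose 40 mm, so its skirt should be about 20 mm above the rim. The last side picture fits this, with the skirt's lower edge perhaps 3 mm higher than predicted; the camera calibration is good to about 2 mm. The cap looks level and the grip is firm at 15 mm opening.
- **Surroundings:** That picture shows the pot still down in its pocket and its lever still across. The neighbouring pot in view looks undisturbed. I did not check the third pot or the loose items again, but the arm did not go near them.
- **One odd reading:** The jaw opening read 14.4 mm for a moment during the lift and was back at 15.1 mm at the end, with no visible slip.

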